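# Re-arm the crack-off tapper

## Task

Re-arm the sprung tapper on the crack-off stand: take the arm by its upright wooden knob, draw it back against its spring past the catch, press it down behind the catch without tripping the hair-trigger plate underneath, ease it forward, without forcing it, until its tip is hooked under the catch's lip, and gently let go so that it stays cocked. Never let the arm fly or snap onto the catch, and leave the paddle, bottle and tumbler where they are.

Things in the scene. Friction and masses are not known exactly. Their poses are not given: they have to be found in the camera images.
- stand: Fixed dark steel plate, 290 x 250 x 12 mm, flat on the table; origin under the pivot post's axis, at table height; z up, -x towards the robot. Post, sprung arm and catch stand on it, and on its +y side two wooden rollers (tops 76 mm high). Seen from above the arm heads 155 deg + swing counter-clockwise from its +x axis: drawing back turns the arm towards -y.
- pivot (a point): On the upright axis of the steel pivot post, at the height of the arm's level rocking axle, 80 mm above the table; axes as the stand's. The steel arm (16 mm wide, 12 mm thick) runs out from here; from 150 to 208 mm out it is a square steel tongue, 8 x 8 mm, which goes under the catch.
- knob (a point): Centre of the upright round wooden knob on the arm, 24 mm in diameter, 50 mm high: half-way up, 130 mm out along the arm from the pivot axis, 31 mm above the arm's centre line (111 mm above the table when the arm is level). Grasp it from above, a finger to either side of the arm; it may turn between the fingers.
- catch (a point): On the stand under the catch, 190 mm from the pivot axis, in line with the hooked arm (swing 0.75), at table height; x along the hooked arm, y the drawing direction. Above it a steel hook, 16 mm wide: an upright 4 mm ahead (-y) of this line and a lip 5 mm thick on top reaching 3 mm past it (+y). Lip top 56 to 77 mm above the table: a screw sets the height, unknown within +-10 mm.
- swing (a joint): Swing of the arm, rad. 0 = at rest (where its spring holds it, the start), growing as it is drawn back; hard stop at 0.88. The spring asks about 5.5 N at the knob at 0, 11 N at 0.75. Hooked, the arm rests at about 0.75. Below 0.79 the lip is in the tongue's way; the tongue can go down behind it only from about 0.80 to 0.88.
- tapper (a joint): Downward rock of the arm, rad. 0 = level, sprung up; grows as its end is pressed down (knob sinks 1.3 mm per 0.01), 3.5 N at the knob at 0, 6.5 N at 0.2. Level, it passes over the catch. It is under the lip from 0.148 (+-0.053 with the screw) and meets the trip plate only 0.012 later (2.2 mm at the tongue, 1.5 mm at the knob). Hooked and free, it springs up against the lip: 0.095 to 0.2.
- sear (a joint): Forward tilt of the hook, rad. 0 = set; past 0.2 it is tripped. It is tripped by pushing down the brass trip plate (16 x 24 mm) under the tongue's place. The plate gives at 4.5 N, felt as a sudden 6.5 N more at the knob; 1.6 mm down (9 N more at the knob) it trips; less if the hook is loaded. Stop at a sudden rise of 2 to 5 N, then go forward at that height; do not press on the hook beyond 20 N.
- paddle (a point): Bystander: graphite block (80 x 60 x 16 mm) on a wooden handle, 205 mm long in all, lying flat to the stand's -y side; leave it alone.
- bottle (a point): Bystander: white plastic bottle, 64 mm in diameter, 170 mm high, blue cap, on the stand's +y side; point half-way up.
- tumbler (a point): Bystander: clear glass tumbler, 72 mm in diameter at the rim, 85 mm high, on the stand's +y side; point half-way up.

How it is judged:
On the way, in this order (a step that is already met when the one before it is completed fails the run):
1. the arm is drawn back past the catch's lip (value of joint swing above 0.795 rad), for 0.1 s.
2. the tongue has gone down and forward under the lip (value of joint swing between 0.72 and 0.775 rad and value of joint tapper above 0.08 rad), for 0.1 s.
At the end, for the whole second after the job is handed in: The arm, let go, stays still and cocked on the upright catch: swing between 0.72 and 0.775 rad, rocked down more than 0.08 rad under the lip, the hook tilted less than 0.1 rad (all of step 2 and value of joint sear below 0.1 rad and velocity of joint swing between -0.05 and 0.05 rad/s); the robot touches nothing.
It fails at once if the arm is forced against the hook (over 20 N between them) (contact force between tapper and sear above 20 N).
It fails at once if the hair trigger is tripped (hook tipped forward more than 0.2 rad) (value of joint sear above 0.2 rad).
It fails at once if the arm flies forward or snaps onto the catch (faster than 1.8 rad/s) (velocity of joint swing below -1.8 rad/s).
It fails at once if a bystander is moved more than 20 mm (distance of any of paddle, bottle, tumbler from where it was at the start of the episode above 0.02 m).
It also fails if it takes over 72 s, if anything falls off the work surface, if the arm or the gripper's body presses on something with over 40 N, if the wrist force passes 120 N, or if a joint passes its speed limit or range.

## Robot

A 6-joint arm with a two-finger parallel gripper is mounted at the origin on the work surface. World frame = base frame: x ahead of the robot, y to its left, z up, the work surface at z = 0. Lengths are in m, angles in rad, forces in N, time in s.
With the tool pointing down it reaches from about 0.35 to 0.875 m from the base axis. Payload 15.5 kg.
Tool frame: the origin (TCP) lies on the centre line of the jaws, within the pads' length; the fingertips stand tips_ahead ahead of it and the grasp point (between the pads) lies 3 mm ahead of it (tips_ahead is the distance from the TCP to the fingertips, in m); z points along the fingers, y is the line along which they close (so a half turn about z gives the same grasp; the last joint's range is limited). The gripper opens to 85 mm and grips with 20 to 120 N. Pads are 22 mm wide; open, the fingers measure 114 mm over their backs; the gripper's body (76 mm by 85 mm) begins 54 mm behind the grasp point. The pads swing forward as they close: fully open they stand 13 mm farther back than shut.
Start: joints at [1.187, 0.494, 1.345, -0, 1.302, -0.096], TCP at [0.178, 0.599, 0.253] pointing down, gripper open.
Joint ranges: [-2.91, 2.91], [-0.82, 2.16], [0.22, 2.67], [-1.22, 4.37], [0.12, 2.79], [-3.08, 3.08]. Speed limits (rad/s): [1.89, 1.89, 2.57, 3.01, 3.01, 3.01].

## Interface

Orientations are given as a unit quaternion [x, y, z, w].
In Python, from cell import observe, camera, sign_off, tips_ahead gives the robot as it stands.
- The arm moves only by the tool apply_moves, never from a script. Its argument "moves" is a list that holds one entry, the list of rows, each a list of 7 numbers: the closure, from 0 (fully open) to 1 (shut), then the shift along the tool's x, y, z in cm, then the turn, a rotation vector about the tool's x, y, z in degrees. In form: [[[jaw, tx, ty, tz, rx, ry, rz], ...]]. A call has 1 to 10 rows; each row shifts and turns the commanded pose from where the row before left it, along the tool's axes as they then stand; what a row does not reach is not made up. A row lasts 1/10 s, in which the tool goes at most 50 mm and 8.59 degrees, less where a joint would pass 70% of its speed; a pose out of reach is approached as far as the arm can. A call with a gripper value outside its range is refused whole. The fingers move at their own pace and stop on an object; "force" is the grip in N (left out, the last holds). Time passes only in rows, so rows that do not move let the fingers close. It gives the time, the measured TCP pose, the force, the opening and the grip force at its end, in the units of the state.
- observe(): the state, without advancing time (a new reading comes with each control period).
- camera(name): name is "scene" or "top" or "wrist"; returns a dict with "image" (400x640x3 uint8, blue, green, red), "fx", "fy", "cx", "cy" (pixels), "R" (3x3) and "t" (3): a world point X has camera coordinates R X + t; the wrist camera has in their place "mount" (4x4, takes a point from camera to tool coordinates, whose origin is the TCP and whose axes are the flange's). Camera axes: x right, y down, z forward; pixel columns grow to the right and rows downward; lengths in m; the calibration is good to about 2 mm. A picture is of the moment at which its call begins: read the wrist's pose just before it. There is no depth.
- sign_off(): hands the job in; it is judged then, once.
The state is a dict: "t": time; "q": joint angles; "joint_vel": joint speeds; "joint_efforts": joint torques, N m; "tcp_pos": TCP position; "ee_rot": TCP orientation; "contact_force": force on the tool from outside, world axes, zero at the start; "wrist_torque": the same for the moment, N m; "grip_width": finger opening in m; "gripper_force": force on a finger pad.
Only numpy, scipy, OpenCV 4.12 (cv2) and the standard library are available. Lean on these libraries where they do the work, as an engineer would, in place of code of your own. Each camera call takes 0.05 s, during which the arm holds its last target. There are 200 camera calls.

## Working session

There is one attempt and no reset: what is moved stays moved. The work goes in short steps, Python scripts to look and compute and a tool call to move; the robot and the scene stay as the last step left them, time stands still between calls to the robot, and variables do not carry over. Pictures are saved under pics/ and viewed, at most 10 in all, crops included, and the job is handed in when it is done.

Besides the shell and the picture viewer there is one more tool, called after ">>>" in YAML: its name, and indented under it one key for each argument. apply_moves: Moves the arm, as the interface text tells. Its arguments: {"type":"object","properties":{"moves":{"type":"array"},"force":{"type":"number"}},"required":["moves"]}

```bash
mkdir -p pics
python3 - <<'E'
from cell import observe,camera,tips_ahead
import cv2,pickle
s=observe();print(s,tips_ahead)
for n in("top","scene"):
    c=camera(n);cv2.imwrite(f"pics/{n}0.png",c["image"]);pickle.dump(c,open(n+".pkl","wb"));print(n,c["R"],c["t"],c["fx"],c["fy"],c["cx"],c["cy"])
E
```

```text
{'t': 0.0, 'q': array([ 1.18650521e+00,  4.94156686e-01,  1.34615787e+00,  1.28538848e-05,
        1.30253304e+00, -9.55089993e-02]), 'joint_vel': array([-3.67005356e-04,  3.82818072e-04, -2.60829482e-05,  1.32719891e-03,
       -1.04519217e-03, -4.24519050e-04]), 'joint_efforts': array([-3.78096782e-03, -8.82147932e+01, -3.83864307e+01, -7.48382317e-04,
        1.04342069e-02,  2.93851019e-05]), 'tcp_pos': array([0.17785473, 0.59878754, 0.25270767]), 'ee_rot': array([ 1.43891515e-01,  9.89593269e-01, -6.08028578e-04, -1.55109016e-04]), 'contact_force': array([-0.72508346, -0.03617479,  0.53315259]), 'wrist_torque': array([ 0.01293556, -0.01040841, -0.01038288]), 'gripper_force': 0.0, 'grip_width': 0.08534032731784337} 0.022
top [[ 0.07705064 -0.99702256 -0.00303611]
 [-0.96744168 -0.0740276  -0.24202585]
 [ 0.24108048  0.02158551 -0.97026505]] [0.0028463  0.6276123  0.90103377] 399.8653177975936 399.8653177975936 318.08650967255505 204.5402359086068
scene [[-0.12251774  0.99237576  0.01340756]
 [ 0.52813534  0.0766289  -0.84569561]
 [-0.84027523 -0.09653171 -0.53349711]] [ 0.01686239 -0.23583664  1.61281304] 498.2839936868203 498.2839936868203 324.3707217941317 195.4788431583754
```

View pics/top0.png

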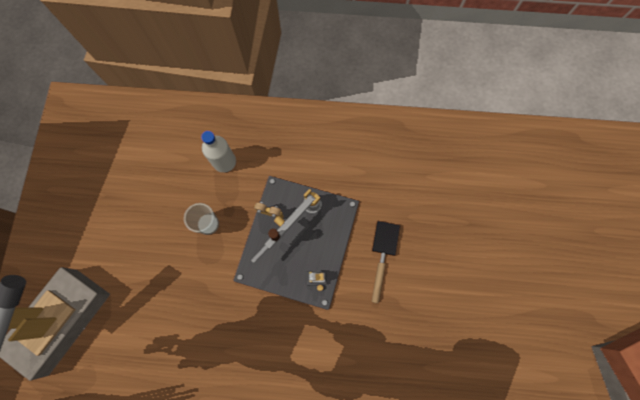

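View pics/scene0.png

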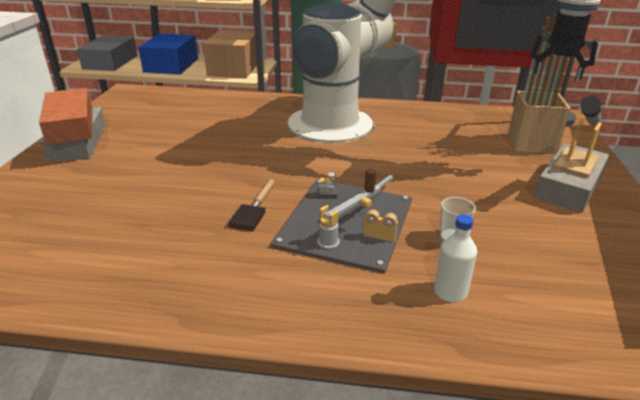

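The top view shows the stand around (298,241), the knob at (273,235), the pivot post near (312,205) and the catch near (318,280). The paddle is to the right, the bottle and tumbler to the left. I'll enlarge both views.

Run:
```python
import cv2,numpy as np
a=cv2.imread("pics/top0.png")[170:315,225:370];b=cv2.imread("pics/scene0.png")[160:275,265:420]
a=cv2.resize(a,None,fx=4,fy=4,interpolation=cv2.INTER_CUBIC)
b=cv2.resize(b,None,fx=5,fy=5,interpolation=cv2.INTER_CUBIC)
cv2.imwrite("pics/topc.png",a);cv2.imwrite("pics/scenec.png",b)
```

```text
(no output)
```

View pics/topc.png

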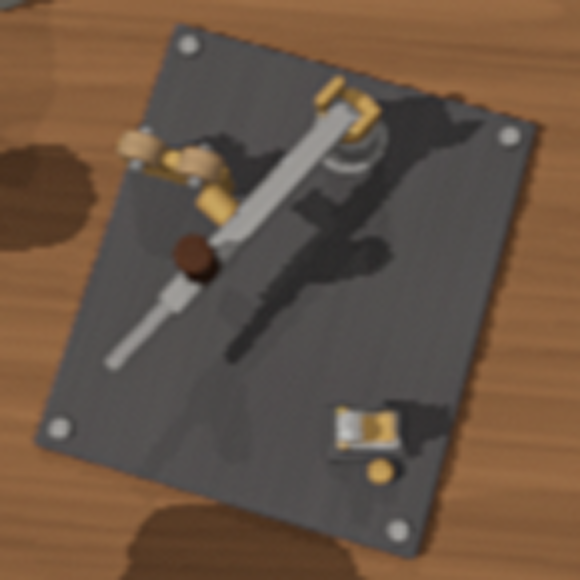

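View pics/scenec.png

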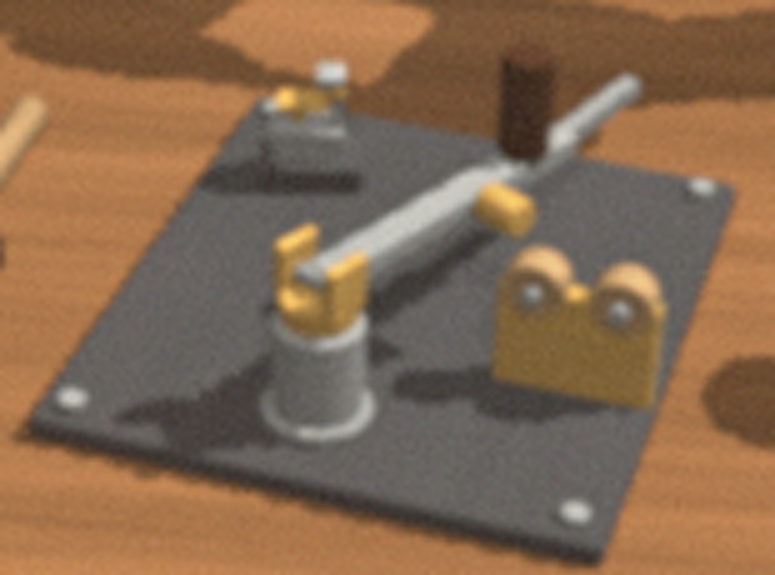

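Top crop: the knob's top is at (196,256), the tongue tip at (112,362), and the stand's corners are at (180,25), (537,125), (415,555), (38,443). Scene crop: the knob runs from (527,50) at the top to (522,152) at the bottom, and the tongue tip is at (632,85).

```bash
cat > h.py <<'E'
import pickle,numpy as np
C={n:pickle.load(open(n+".pkl","rb")) for n in("top","scene")}
def ray(n,p):
    c=C[n];d=np.array([(p[0]-c["cx"])/c["fx"],(p[1]-c["cy"])/c["fy"],1]);R=np.array(c["R"]);return -R.T@c["t"],R.T@d
def plane(n,p,z):
    o,d=ray(n,p);return o+d*(z-o[2])/d[2]
def two(p,q):
    o,d=ray("top",p);a,e=ray("scene",q);s=np.linalg.lstsq(np.c_[d,-e],a-o,rcond=None)[0]
    x,y=o+s[0]*d,a+s[1]*e;return (x+y)/2,np.linalg.norm(x-y)
T=lambda p:(p[0]/4+225-.375,p[1]/4+170-.375)
S=lambda p:(p[0]/5+265-.4,p[1]/5+160-.4)
E
python3 - <<'E'
from h import *
np.set_printoptions(precision=4,suppress=True)
K=[plane("top",T(p),.012)[:2] for p in((180,25),(537,125),(415,555),(38,443))]
K=np.array(K);print(K,[np.linalg.norm(K[i]-K[i-1]) for i in range(4)])
x=(K[0]-K[3])+(K[1]-K[2]);print("yaw",np.arctan2(x[1],x[0]),"mid",K.mean(0))
y=(K[0]-K[1])+(K[3]-K[2]);print("yaw2",np.arctan2(y[1],y[0])-np.pi/2)
Ks=np.array([plane("scene",S(p),.012)[:2] for p in((35,425),(600,560),(735,187),(258,103))]);print("scene corners",Ks)
k=plane("top",T((196,254)),.136);t=plane("top",T((112,362)),.08)
print("knob",k,"scene",plane("scene",S((527,50)),.136),two(T((196,254)),S((527,54))))
print("tip",t,"two",two(T((112,362)),S((632,85))),np.linalg.norm(k[:2]-t[:2]))
print("base",plane("scene",S((318,405)),.012),plane("top",T((352,148)),.014))
d=(k-t)[:2];print("arm",np.arctan2(-d[1],-d[0]));print("piv from line",t[:2]+d/np.linalg.norm(d)*.208)
E
```

```text
[[ 0.7103  0.1871]
 [ 0.6597 -0.0533]
 [ 0.3817  0.007 ]
 [ 0.4311  0.2464]] [np.float64(0.28543051293602023), np.float64(0.24573330408158095), np.float64(0.2844770580204107), np.float64(0.2444999367608879)]
yaw -0.21152767052043328 mid [0.5457 0.0968]
yaw2 -0.20531069365339416
scene corners [[ 0.6684 -0.0466]
 [ 0.7218  0.1915]
 [ 0.4363  0.2511]
 [ 0.3901  0.0099]]
knob [0.537  0.1445 0.136 ] scene [0.5374 0.1467 0.136 ] (array([0.5373, 0.1458, 0.1339]), np.float64(0.0020196483727287877))
tip [0.4784 0.1944 0.08  ] two (array([0.4775, 0.1941, 0.0882]), np.float64(0.002146558915469011)) 0.07702581473650101
base [0.638  0.0698 0.012 ] [0.6346 0.0661 0.014 ]
arm 2.4367312686105773
piv from line [0.6368 0.0596]
```

>>> apply_moves:
  moves:
    - [[0,-4,-2.8,0,0,0,0],[0,-4,-2.8,0,0,0,0],[0,-4,-2.8,0,0,0,0],[0,-4,-2.8,0,0,0,0],[0,-4,-2.8,0,0,0,0],[0,-4,-2.8,0,0,0,0],[0,-4,-2.8,0,0,0,0],[0,-4,-2.8,0,0,0,0],[0,-4,-2.8,0,0,0,0],[0,-4,-2.8,0,0,0,0]]

```text
t: 1.1
tcp_pos: [0.4825, 0.2149, 0.2532]
ee_rot: [0.144, 0.99, -0.0, -0.0]
contact_force: [0.7, 1.0, 0.6]
grip_width: 0.0855
gripper_force: 0.0
```

```bash
cat >> h.py <<'E'
from scipy.spatial.transform import Rotation as Ro
np.set_printoptions(precision=4,suppress=True)
PIV=np.array([.640,.068,.080]);H0=2.497
def target(sw,rk,up=.031,r=.13,tcp=-.003):
    # tool pose gripping the knob: tool z along knob axis downward, x out along arm
    h=H0+sw;o=np.array([np.cos(h)*np.cos(rk),np.sin(h)*np.cos(rk),-np.sin(rk)])
    n=np.array([np.cos(h)*np.sin(rk),np.sin(h)*np.sin(rk),np.cos(rk)])
    z=-n;y=np.cross(z,o);R=np.c_[o,y,z]
    return PIV+r*o+up*n+tcp*z,R
def delta(s,P,R):
    M=Ro.from_quat(s["ee_rot"]);return M.inv().apply(P-s["tcp_pos"])*100,np.degrees((M.inv()*Ro.from_matrix(R)).as_rotvec())
E
python3 - <<'E'
from h import *; from cell import observe
s=observe();print(s["t"],s["tcp_pos"],s["q"],s["contact_force"])
P,R=target(0,0,up=.031);print(P);P[2]=.22;print(delta(s,P,R))
E
```

```text
1.1 [0.4825 0.2149 0.2532] [ 0.306   0.3582  1.5829  0.0001  1.2007 -0.9759] [0.6906 1.0401 0.6391]
[0.5361 0.1461 0.114 ]
(array([-7.0965, -5.072 ,  3.3186]), array([-0.0065, -0.0109, 20.3805]))
```

>>> apply_moves:
  moves:
    - [[0,-3.5,-2.5,1.1,0,0,0],[0,-3.6,-2.6,1.1,0,0,0],[0,0,0,1.1,0,0,6.8],[0,0,0,0,0,0,6.8],[0,0,0,0,0,0,6.8],[0,0,0,0,0,0,0]]

```text
t: 1.7
tcp_pos: [0.5351, 0.1475, 0.2199]
ee_rot: [0.318, 0.948, -0.0, -0.0]
contact_force: [-0.4, 0.5, -0.0]
grip_width: 0.0851
gripper_force: 0.0
```

Run:
```python
from h import *; from cell import observe,camera
import cv2
s=observe();c=camera("wrist");pickle.dump((s,c),open("w1.pkl","wb"))
cv2.imwrite("pics/w1.png",c["image"])
P,R=target(0,0);print(s["tcp_pos"],delta(s,P,R),c["mount"])
M=np.linalg.inv(c["mount"]);Rt=Ro.from_quat(s["ee_rot"])
for n,X in(("knobtop",[.5361,.1461,.136]),("pivot",[.64,.068,.08])):
    p=Rt.inv().apply(np.array(X)-s["tcp_pos"]);p=M[:3,:3]@p+M[:3,3];print(n,c["fx"]*p[0]/p[2]+c["cx"],c["fy"]*p[1]/p[2]+c["cy"])
```

```text
[0.5351 0.1475 0.2199] (array([-0.1692, -0.042 , 10.5942]), array([-0.0332, -0.0298, -0.163 ])) [[-0.0004 -0.9556 -0.2947  0.0744]
 [ 1.     -0.0004 -0.0002 -0.0003]
 [ 0.0001 -0.2947  0.9556 -0.1213]
 [ 0.      0.      0.      1.    ]]
knobtop 317.22874020630314 220.52132697466558
pivot 317.7559632945892 332.9314177434576
```

View pics/w1.png

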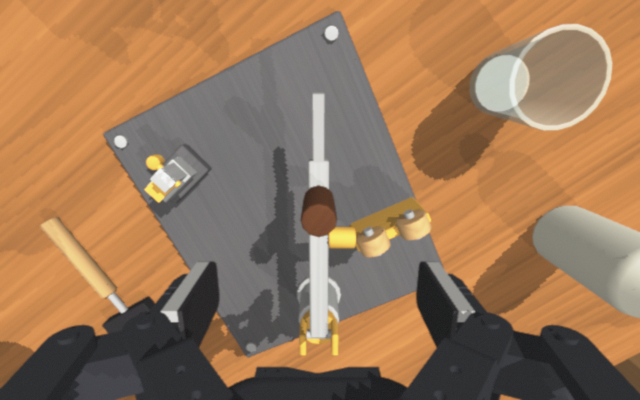

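The wrist view shows the arm vertical at column 318–319, with the knob top at about (319,220) against a predicted (317,220.5). Estimate confirmed, so I descend.

>>> apply_moves:
  moves:
    - [[0,-0.2,0,3.0,0,0,0],[0,0,0,3.0,0,0,0],[0,0,0,2.6,0,0,0],[0,0,0,2.0,0,0,0],[0,0,0,0,0,0,0],[0,0,0,0,0,0,0]]

```text
t: 2.35
tcp_pos: [0.5369, 0.1466, 0.1146]
ee_rot: [0.316, 0.949, -0.0, -0.0]
contact_force: [0.5, -0.8, 1.2]
grip_width: 0.0853
gripper_force: 0.0
```

>>> apply_moves:
  moves:
    - [[0.3,0,0,0,0,0,0],[0.5,0,0,0,0,0,0],[0.6,0,0,0,0,0,0],[0.7,0,0,0,0,0,0],[0.8,0,0,0,0,0,0],[1,0,0,0,0,0,0],[1,0,0,0,0,0,0],[1,0,0,0,0,0,0],[1,0,0,0,0,0,0]]
  force: 40

```text
t: 3.25
tcp_pos: [0.537, 0.1467, 0.1144]
ee_rot: [0.317, 0.948, 0.0, 0.0]
contact_force: [0.8, 5.5, 4.6]
grip_width: 0.0232
gripper_force: 39.1
```

Run:
```python
from h import *; from cell import observe
s=observe();P,R=target(0,0);print(s["t"],s["tcp_pos"],delta(s,P,R),s["contact_force"],s["wrist_torque"],s["grip_width"],s["gripper_force"])
```

```text
3.25 [0.537  0.1467 0.1144] (array([ 0.0403, -0.0983,  0.0394]), array([ 0.0269,  0.0111, -0.0122])) [0.8464 5.4716 4.5652] [ 0.7773 -0.1771  0.0337] 0.023173234510976266 39.09956216812134
```

>>> apply_moves:
  moves:
    - [[1,-0.01,-0.52,0,0,0,-2.29],[1,-0.01,-0.52,0,0,0,-2.29],[1,-0.01,-0.52,0,0,0,-2.29],[1,-0.01,-0.52,0,0,0,-2.29],[1,-0.01,-0.52,0,0,0,-2.29],[1,-0.01,-0.52,0,0,0,-2.29],[1,-0.01,-0.52,0,0,0,-2.29],[1,-0.01,-0.52,0,0,0,-2.29],[1,-0.01,-0.52,0,0,0,-2.29],[1,-0.01,-0.52,0,0,0,-2.29]]
  force: 50

```text
t: 4.25
tcp_pos: [0.5149, 0.1001, 0.1144]
ee_rot: [0.121, 0.993, 0.0, 0.0]
contact_force: [3.7, 9.1, 3.8]
grip_width: 0.0227
gripper_force: 48.7
```

```bash
cat >> h.py <<'E'
def rep(sw,rk):
    from cell import observe
    s=observe();M=Ro.from_quat(s["ee_rot"]);d=s["tcp_pos"]-PIV;h=np.arctan2(d[1],d[0])%(2*np.pi)
    f=s["contact_force"]
    print("t",s["t"],"tcp",s["tcp_pos"],"swing",h-H0,"r",np.hypot(*d[:2]),"delta",*delta(s,*target(sw,rk)))
    print("F world",f,"tool",M.inv().apply(f),"tq tool",M.inv().apply(s["wrist_torque"]),"grip",s["grip_width"],s["gripper_force"])
E
python3 -c "from h import *;rep(.4,0)"
```

```text
t 4.25 tcp [0.5149 0.1001 0.1144] swing 0.3935342531142938 r 0.12917566131593014 delta [ 0.0828 -0.0835  0.0389] [0.0478 0.0389 0.0587]
F world [3.6922 9.1457 3.8195] tool [-1.3802  9.7693 -3.8104] tq tool [-1.3572 -0.1386 -0.0274] grip 0.022747889415196607 48.670225739479065
```

>>> apply_moves:
  moves:
    - [[1,-0.01,-0.52,0,0,0,-2.29],[1,-0.01,-0.52,0,0,0,-2.29],[1,-0.01,-0.52,0,0,0,-2.29],[1,-0.01,-0.52,0,0,0,-2.29],[1,-0.01,-0.52,0,0,0,-2.29],[1,-0.01,-0.52,0,0,0,-2.29],[1,-0.01,-0.52,0,0,0,-2.29],[1,-0.01,-0.52,0,0,0,-2.29],[1,-0.01,-0.52,0,0,0,-2.29],[1,-0.01,-0.52,0,0,0,-2.29]]

```text
t: 5.25
tcp_pos: [0.5127, 0.0487, 0.1144]
ee_rot: [-0.078, 0.997, 0.0, 0.001]
contact_force: [3.9, 13.3, 1.8]
grip_width: 0.023
gripper_force: 48.7
```

>>> apply_moves:
  moves:
    - [[1,0,-0.26,0,0,0,-1.15],[1,0,-0.26,0,0,0,-1.15],[1,0,0,0,0,0,0],[1,0,0,0,0,0,0],[1,0,0,0,0,0,0]]

```text
t: 5.75
tcp_pos: [0.5136, 0.0438, 0.1144]
ee_rot: [-0.097, 0.995, 0.0, 0.001]
contact_force: [4.1, 12.3, 3.7]
grip_width: 0.0231
gripper_force: 48.7
```

Run:
```python
from h import *;rep(.84,0)
from cell import observe,camera
import cv2
c=camera("wrist");cv2.imwrite("pics/w2.png",c["image"])
d=camera("top");cv2.imwrite("pics/top2.png",cv2.resize(d["image"][170:315,225:370],None,fx=4,fy=4,interpolation=cv2.INTER_CUBIC))
```

```text
t 5.75 tcp [0.5136 0.0438 0.1144] swing 0.8336359399057414 r 0.12871986741416236 delta [ 0.1282 -0.0821  0.0354] [ 0.0477  0.0757 -0.0574]
F world [ 4.0666 12.2862  3.7359] tool [-6.3684 11.2723 -3.7181] tq tool [-1.876  -1.0486 -0.0061] grip 0.02308207943997461 48.74883592128754
```

View pics/w2.png

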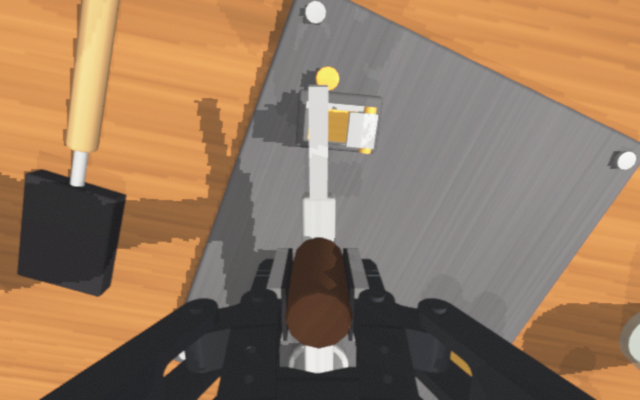

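The tongue's centre is at column 318 and the lip's near edge at about column 348, so it is clear of the lip and the swing is about 0.83. Before pressing I estimate the lip height from a wrist and scene pair.

Run:
```python
import cv2,numpy as np
a=cv2.imread("pics/scene0.png")[165:200,308:345];b=cv2.imread("pics/w2.png")[60:165,290:390]
a=cv2.resize(a,(400,378),interpolation=cv2.INTER_CUBIC)   # x10.81, x10.8
b=cv2.resize(b,(400,420),interpolation=cv2.INTER_CUBIC)   # x4
o=np.zeros((420,800,3),np.uint8);o[:378,:400]=a;o[:,400:]=b;cv2.imwrite("pics/cmp.png",o)
```

```text
(no output)
```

View pics/cmp.png

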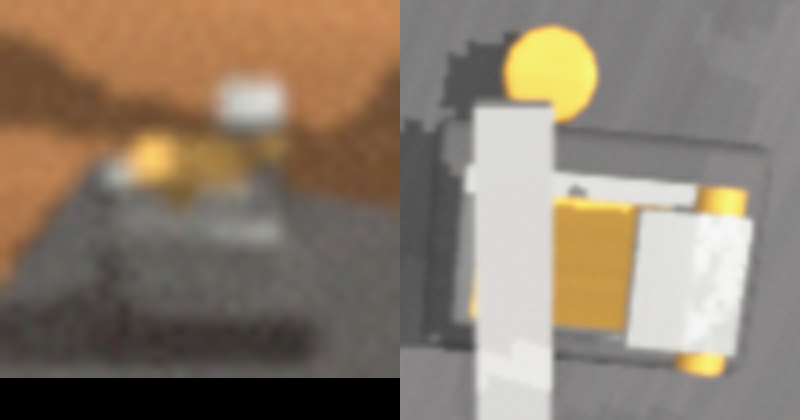

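The wrist crop shows the lip's top face with corners (641,212), (753,220), (738,355), (628,348). In the scene crop the lip's top face is centred near (251,91).

Run:
```python
from h import *; from cell import observe
import pickle
s=observe();c=pickle.load(open("w1.pkl","rb"))[1]
m=np.array(c["mount"]);Rt=Ro.from_quat(s["ee_rot"])
def wray(p):
    q=((p[0]-400)/4+290-.375,p[1]/4+60-.375);d=np.array([(q[0]-c["cx"])/c["fx"],(q[1]-c["cy"])/c["fy"],1])
    return s["tcp_pos"]+Rt.apply(m[:3,3]),Rt.apply(m[:3,:3]@d)
def sray(p): return ray("scene",(p[0]/10.81+308-.45,p[1]/10.8+165-.45))
def tri(p,q):
    o,d=wray(p);a,e=sray(q);k=np.linalg.lstsq(np.c_[d,-e],a-o,rcond=None)[0];return o+k[0]*d,a+k[1]*e
hk=H0+.75;u=np.array([np.cos(hk),np.sin(hk)])
print("catch nominal",PIV[:2]+.19*u)
for p,q in(((690,284),(251,91)),((690,216),(251,75)),((690,284),(251,87)),((690,284),(251,95))):
    x,y=tri(p,q);print(x,y)
for z in(.056,.066,.077):
    X=[]
    for p in((641,212),(753,220),(738,355),(628,348)):
        o,d=wray(p);w=(o+d*(z-o[2])/d[2])[:2]-PIV[:2];X.append([w@u,w@np.array([-u[1],u[0]])])
    X=np.array(X);print(z,X.round(4).tolist(),"len",X[0,0]-X[3,0],X[1,0]-X[2,0])
# check method on tongue tip top, z .084
o,d=wray((513,104));w=(o+d*(.084-o[2])/d[2])-PIV;print("tip r",np.hypot(w[0],w[1]),np.arctan2(w[1],w[0])%6.283-H0)
```

```text
catch nominal [0.4511 0.048 ]
[0.4517 0.053  0.0715] [0.4516 0.0532 0.0716]
[0.4441 0.0512 0.0711] [0.4439 0.0523 0.0712]
[0.4516 0.0528 0.0725] [0.4516 0.0532 0.0725]
[0.4518 0.0531 0.0706] [0.4517 0.0532 0.0706]
0.056 [[0.196, 0.0004], [0.1963, -0.014], [0.179, -0.0145], [0.1786, 0.0001]] len 0.017380602061296657 0.017296197322436258
0.066 [[0.1964, 0.0013], [0.1966, -0.0123], [0.1803, -0.0127], [0.1799, 0.001]] len 0.01641259962845079 0.016332895761992483
0.077 [[0.1968, 0.0024], [0.197, -0.0103], [0.1817, -0.0107], [0.1814, 0.0021]] len 0.015347796952320386 0.015273264045504248
tip r 0.20754746478811598 0.8358567414174449
```

Lip top is about 71 ± 3 mm, so the tongue should be under the lip at a rock of about 0.12 and meet the plate at about 0.135. Pressing to 0.10 is safe in any case.

>>> apply_moves:
  moves:
    - [[1,-0.05,0,0.13,0,-0.573,0],[1,0.0,0,0.13,0,-0.573,0],[1,0.03,0,0.13,0,-0.573,0],[1,0.03,0,0.13,0,-0.573,0],[1,0.03,0,0.13,0,-0.573,0],[1,0.03,0,0.13,0,-0.573,0],[1,0,0,0,0,0,0]]
  force: 60

```text
t: 6.55
tcp_pos: [0.5118, 0.0436, 0.1063]
ee_rot: [-0.097, 0.995, 0.003, 0.03]
contact_force: [-2.2, 11.0, 6.7]
grip_width: 0.0228
gripper_force: 58.7
```

```bash
python3 -c "from h import *;rep(.84,.06)"
```

```text
t 6.55 tcp [0.5118 0.0436 0.1063] swing 0.8326809055045632 r 0.1305245998335961 delta [ 0.1288 -0.0957  0.0051] [ 0.0561 -0.033  -0.0538]
F world [-2.1583 10.9805  6.7184] tool [-0.4033 11.1975 -6.6947] tq tool [-1.7973 -0.2924 -0.0886] grip 0.022810218708033958 58.6688107252121
```

>>> apply_moves:
  moves:
    - [[1,0.03,0,0.13,0,-0.573,0],[1,0.03,0,0.13,0,-0.573,0],[1,0,0,0,0,0,0],[1,0,0,0,0,0,0]]

```text
t: 6.95
tcp_pos: [0.5113, 0.0435, 0.1037]
ee_rot: [-0.097, 0.994, 0.004, 0.039]
contact_force: [-2.2, 11.0, 6.9]
grip_width: 0.023
gripper_force: 58.7
```

>>> apply_moves:
  moves:
    - [[1,0.03,0,0.13,0,-0.573,0],[1,0.03,0,0.13,0,-0.573,0],[1,0,0,0,0,0,0],[1,0,0,0,0,0,0]]

```text
t: 7.35
tcp_pos: [0.5109, 0.0434, 0.101]
ee_rot: [-0.097, 0.994, 0.005, 0.049]
contact_force: [-3.5, 11.3, 7.8]
grip_width: 0.0231
gripper_force: 58.7
```

```bash
python3 -c "from h import *;rep(.84,.10)"
```

```text
t 7.35 tcp [0.5109 0.0434 0.101 ] swing 0.8327457752471683 r 0.13145378850841707 delta [ 0.1305 -0.0955  0.0049] [ 0.0523 -0.0751 -0.0461]
F world [-3.5038 11.2789  7.8301] tool [ 0.4791 11.7514 -7.9041] tq tool [-1.8136 -0.1612 -0.0916] grip 0.023133518987705028 58.735270500183105
```

>>> apply_moves:
  moves:
    - [[1,0.01,0,0.04,0,-0.17,0],[1,0,0,0,0,0,0],[1,0,0,0,0,0,0]]

```text
t: 7.65
tcp_pos: [0.5108, 0.0434, 0.1006]
ee_rot: [-0.097, 0.994, 0.005, 0.051]
contact_force: [-3.4, 11.0, 7.4]
grip_width: 0.0227
gripper_force: 58.7
```

>>> apply_moves:
  moves:
    - [[1,0.01,0,0.04,0,-0.17,0],[1,0,0,0,0,0,0],[1,0,0,0,0,0,0]]

```text
t: 7.95
tcp_pos: [0.5108, 0.0434, 0.1002]
ee_rot: [-0.097, 0.994, 0.006, 0.052]
contact_force: [-3.9, 11.5, 6.7]
grip_width: 0.0226
gripper_force: 58.7
```

>>> apply_moves:
  moves:
    - [[1,0.01,0,0.04,0,-0.17,0],[1,0,0,0,0,0,0],[1,0,0,0,0,0,0]]

```text
t: 8.25
tcp_pos: [0.5107, 0.0434, 0.0998]
ee_rot: [-0.097, 0.994, 0.006, 0.053]
contact_force: [-3.8, 11.4, 7.8]
grip_width: 0.0226
gripper_force: 58.7
```

>>> apply_moves:
  moves:
    - [[1,0.01,0,0.04,0,-0.17,0],[1,0,0,0,0,0,0],[1,0,0,0,0,0,0]]

```text
t: 8.55
tcp_pos: [0.5107, 0.0434, 0.0994]
ee_rot: [-0.097, 0.994, 0.006, 0.055]
contact_force: [-3.0, 11.8, 8.2]
grip_width: 0.0231
gripper_force: 58.7
```

>>> apply_moves:
  moves:
    - [[1,0.01,0,0.04,0,-0.17,0],[1,0,0,0,0,0,0],[1,0,0,0,0,0,0]]

```text
t: 8.85
tcp_pos: [0.5106, 0.0433, 0.099]
ee_rot: [-0.097, 0.994, 0.006, 0.056]
contact_force: [-4.6, 11.4, 7.4]
grip_width: 0.0228
gripper_force: 58.7
```

>>> apply_moves:
  moves:
    - [[1,0.01,0,0.04,0,-0.17,0],[1,0,0,0,0,0,0],[1,0,0,0,0,0,0]]

```text
t: 9.15
tcp_pos: [0.5106, 0.0433, 0.0986]
ee_rot: [-0.097, 0.994, 0.006, 0.058]
contact_force: [-4.4, 11.0, 7.7]
grip_width: 0.0232
gripper_force: 58.8
```

>>> apply_moves:
  moves:
    - [[1,0.01,0,0.04,0,-0.17,0],[1,0,0,0,0,0,0],[1,0,0,0,0,0,0]]

```text
t: 9.45
tcp_pos: [0.5105, 0.0433, 0.0982]
ee_rot: [-0.097, 0.993, 0.006, 0.059]
contact_force: [-3.6, 11.0, 7.6]
grip_width: 0.0228
gripper_force: 58.8
```

>>> apply_moves:
  moves:
    - [[1,0.01,0,0.03,0,-0.13,0],[1,0,0,0,0,0,0],[1,0,0,0,0,0,0]]

```text
t: 9.75
tcp_pos: [0.5104, 0.0433, 0.0979]
ee_rot: [-0.097, 0.993, 0.006, 0.061]
contact_force: [-3.8, 12.0, 7.5]
grip_width: 0.0223
gripper_force: 58.8
```

>>> apply_moves:
  moves:
    - [[1,0.01,0,0.04,0,-0.17,0],[1,0,0,0,0,0,0],[1,0,0,0,0,0,0]]

```text
t: 10.05
tcp_pos: [0.5104, 0.0433, 0.0975]
ee_rot: [-0.097, 0.993, 0.006, 0.062]
contact_force: [-3.7, 11.2, 7.7]
grip_width: 0.0223
gripper_force: 58.8
```

>>> apply_moves:
  moves:
    - [[1,0.01,0,0.03,0,-0.13,0],[1,0,0,0,0,0,0],[1,0,0,0,0,0,0]]

```text
t: 10.35
tcp_pos: [0.5104, 0.0433, 0.0972]
ee_rot: [-0.097, 0.993, 0.007, 0.063]
contact_force: [-4.4, 12.2, 8.3]
grip_width: 0.0226
gripper_force: 58.8
```

>>> apply_moves:
  moves:
    - [[1,0.01,0,0.03,0,-0.13,0],[1,0,0,0,0,0,0],[1,0,0,0,0,0,0]]

```text
t: 10.65
tcp_pos: [0.5104, 0.0433, 0.0971]
ee_rot: [-0.097, 0.993, 0.007, 0.064]
contact_force: [-4.9, 10.7, 12.6]
grip_width: 0.0226
gripper_force: 59.2
```

>>> apply_moves:
  moves:
    - [[1,0.01,0,0.03,0,-0.13,0],[1,0,0,0,0,0,0],[1,0,0,0,0,0,0]]

```text
t: 10.95
tcp_pos: [0.5103, 0.0432, 0.0968]
ee_rot: [-0.097, 0.993, 0.007, 0.066]
contact_force: [-5.8, 10.9, 14.1]
grip_width: 0.0229
gripper_force: 59.3
```

A sudden rise of about 5 N at TCP z = 0.097 is the plate contact. I back off 0.9 mm to the middle of the window, then ease forward.

>>> apply_moves:
  moves:
    - [[1,-0.02,0,-0.05,0,0.2,0],[1,-0.01,0,-0.04,0,0.18,0],[1,0,0,0,0,0,0],[1,0,0,0,0,0,0]]

```text
t: 11.35
tcp_pos: [0.5104, 0.0433, 0.0975]
ee_rot: [-0.097, 0.993, 0.007, 0.062]
contact_force: [-4.5, 10.3, 6.9]
grip_width: 0.0226
gripper_force: 59.1
```

>>> apply_moves:
  moves:
    - [[1,0,0.1,0,0.06,0,0.43],[1,0,0.1,0,0.06,0,0.43],[1,0,0.1,0,0.06,0,0.43],[1,0,0,0,0,0,0],[1,0,0,0,0,0,0]]

```text
t: 11.85
tcp_pos: [0.5099, 0.0463, 0.0975]
ee_rot: [-0.086, 0.994, 0.006, 0.062]
contact_force: [-3.5, 11.1, 8.4]
grip_width: 0.0227
gripper_force: 58.9
```

```bash
python3 -c "from h import *;rep(.75,.13)"
```

```text
t 11.85 tcp [0.5099 0.0463 0.0975] swing 0.810172514305 r 0.13194908578348008 delta [0.1141 0.8024 0.0512] [ 0.5163 -0.2931  3.7838]
F world [-3.534  11.0634  8.3936] tool [ 0.5304 11.5097 -8.5198] tq tool [-1.8708 -0.0812 -0.0129] grip 0.022666514350859684 58.853044509887695
```

>>> apply_moves:
  moves:
    - [[1,0,0.08,-0.02,0.05,0.09,0.35],[1,0,0.08,0,0.05,0,0.35],[1,0,0.08,0,0.05,0,0.35],[1,0,0,0,0,0,0],[1,0,0,0,0,0,0]]

```text
t: 12.35
tcp_pos: [0.5095, 0.0486, 0.0977]
ee_rot: [-0.077, 0.995, 0.005, 0.061]
contact_force: [-3.7, 12.1, 8.4]
grip_width: 0.0226
gripper_force: 58.8
```

>>> apply_moves:
  moves:
    - [[1,0,0.05,0,0.03,0,0.22],[1,0,0.05,0,0.03,0,0.22],[1,0,0,0,0,0,0],[1,0,0,0,0,0,0]]

```text
t: 12.75
tcp_pos: [0.5093, 0.0496, 0.0977]
ee_rot: [-0.073, 0.995, 0.005, 0.061]
contact_force: [-3.5, 11.3, 9.1]
grip_width: 0.0228
gripper_force: 58.8
```

>>> apply_moves:
  moves:
    - [[1,0,0.05,0,0.03,0,0.22],[1,0,0.05,0,0.03,0,0.22],[1,0,0.05,0,0.03,0,0.22],[1,0,0,0,0,0,0],[1,0,0,0,0,0,0]]

```text
t: 13.25
tcp_pos: [0.5091, 0.0511, 0.0977]
ee_rot: [-0.067, 0.996, 0.004, 0.062]
contact_force: [-3.5, 11.5, 7.5]
grip_width: 0.0227
gripper_force: 58.8
```

>>> apply_moves:
  moves:
    - [[1,0,0.05,0,0.03,0,0.22],[1,0,0.05,0,0.03,0,0.22],[1,0,0,0,0,0,0],[1,0,0,0,0,0,0]]

```text
t: 13.65
tcp_pos: [0.509, 0.0521, 0.0977]
ee_rot: [-0.063, 0.996, 0.004, 0.062]
contact_force: [-3.9, 11.5, 7.3]
grip_width: 0.0224
gripper_force: 58.8
```

>>> apply_moves:
  moves:
    - [[1,0,0.05,0,0.03,0,0.22],[1,0,0.05,0,0.03,0,0.22],[1,0,0,0,0,0,0],[1,0,0,0,0,0,0]]

```text
t: 14.05
tcp_pos: [0.5089, 0.0531, 0.0977]
ee_rot: [-0.059, 0.996, 0.004, 0.062]
contact_force: [-4.2, 11.6, 8.1]
grip_width: 0.0229
gripper_force: 58.8
```

>>> apply_moves:
  moves:
    - [[1,0,0.05,0,0.03,0,0.22],[1,0,0,0,0,0,0],[1,0,0,0,0,0,0]]

```text
t: 14.35
tcp_pos: [0.5088, 0.0536, 0.0977]
ee_rot: [-0.057, 0.996, 0.003, 0.062]
contact_force: [-3.8, 10.8, 8.1]
grip_width: 0.0226
gripper_force: 58.8
```

>>> apply_moves:
  moves:
    - [[1,0,0.04,0,0.02,0,0.17],[1,0,0,0,0,0,0],[1,0,0,0,0,0,0]]

```text
t: 14.65
tcp_pos: [0.5087, 0.054, 0.0977]
ee_rot: [-0.056, 0.997, 0.003, 0.062]
contact_force: [-4.2, 11.8, 8.1]
grip_width: 0.0225
gripper_force: 58.8
```

>>> apply_moves:
  moves:
    - [[1,0,0.03,0,0.02,0,0.13],[1,0,0,0,0,0,0],[1,0,0,0,0,0,0]]

```text
t: 14.95
tcp_pos: [0.5087, 0.0542, 0.0977]
ee_rot: [-0.055, 0.997, 0.003, 0.062]
contact_force: [-4.4, 10.9, 8.4]
grip_width: 0.023
gripper_force: 58.8
```

>>> apply_moves:
  moves:
    - [[1,0,0.04,0,0.02,0,0.17],[1,0,0,0,0,0,0],[1,0,0,0,0,0,0]]

```text
t: 15.25
tcp_pos: [0.5087, 0.0546, 0.0977]
ee_rot: [-0.053, 0.997, 0.003, 0.062]
contact_force: [-3.7, 10.7, 8.1]
grip_width: 0.0227
gripper_force: 58.8
```

>>> apply_moves:
  moves:
    - [[1,0,0.03,0,0.02,0,0.13],[1,0,0,0,0,0,0],[1,0,0,0,0,0,0]]

```text
t: 15.55
tcp_pos: [0.5086, 0.055, 0.0977]
ee_rot: [-0.052, 0.997, 0.003, 0.062]
contact_force: [-3.9, 11.1, 7.3]
grip_width: 0.0224
gripper_force: 58.8
```

Run:
```python
from h import *;rep(.75,.13)
from cell import camera
import cv2
c=camera("wrist");cv2.imwrite("pics/w3.png",cv2.resize(c["image"][40:240,240:440],None,fx=3,fy=3,interpolation=cv2.INTER_CUBIC))
```

```text
t 15.55 tcp [0.5086 0.055  0.0977] swing 0.7436099183251095 r 0.13199737987066792 delta [ 0.1409 -0.0845  0.0677] [-0.0307 -0.3746 -0.0627]
F world [-3.9033 11.1284  7.2679] tool [ 1.8077 11.4713 -7.5525] tq tool [-1.9761  0.0403 -0.0614] grip 0.02244052455225062 58.847731947898865
```

View pics/w3.png

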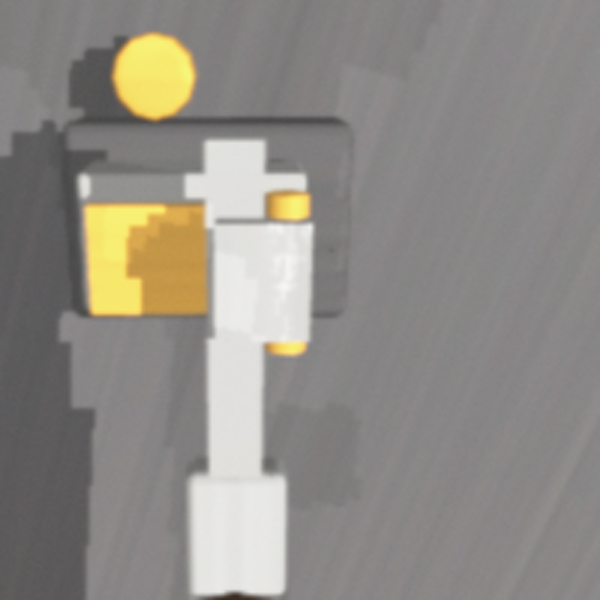

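The tongue (columns 207–265) lies under the lip, whose edge is at column 213. That is about 7 of its 8 mm covered, so contact with the upright is imminent. I ease on.

>>> apply_moves:
  moves:
    - [[1,0,0.03,0,0.02,0,0.13],[1,0,0,0,0,0,0],[1,0,0,0,0,0,0]]

```text
t: 15.9
tcp_pos: [0.5086, 0.0552, 0.0977]
ee_rot: [-0.051, 0.997, 0.003, 0.062]
contact_force: [-4.3, 11.4, 8.0]
grip_width: 0.0232
gripper_force: 58.8
```

>>> apply_moves:
  moves:
    - [[1,0,0.03,0,0.02,0,0.13],[1,0,0,0,0,0,0],[1,0,0,0,0,0,0]]

```text
t: 16.2
tcp_pos: [0.5086, 0.0554, 0.0977]
ee_rot: [-0.05, 0.997, 0.003, 0.062]
contact_force: [-4.1, 8.8, 7.8]
grip_width: 0.0228
gripper_force: 58.9
```

Contact with the upright has begun, since the drawing load fell from 11.4 to 8.8 N. I keep easing.

>>> apply_moves:
  moves:
    - [[1,0,0.03,0,0,0,0],[1,0,0,0,0,0,0],[1,0,0,0,0,0,0]]

```text
t: 16.5
tcp_pos: [0.5086, 0.0554, 0.0977]
ee_rot: [-0.05, 0.997, 0.003, 0.062]
contact_force: [-3.8, 5.3, 7.2]
grip_width: 0.0226
gripper_force: 58.9
```

>>> apply_moves:
  moves:
    - [[1,0,0.02,0,0,0,0],[1,0,0,0,0,0,0],[1,0,0,0,0,0,0]]

```text
t: 16.8
tcp_pos: [0.5086, 0.0555, 0.0977]
ee_rot: [-0.05, 0.997, 0.002, 0.062]
contact_force: [-3.1, 2.9, 8.5]
grip_width: 0.0229
gripper_force: 59.0
```

>>> apply_moves:
  moves:
    - [[1,0,0.02,0,0,0,0],[1,-0.01,0,-0.04,0,0.17,0],[1,0,0,0,0,0,0],[1,0,0,0,0,0,0]]

```text
t: 17.2
tcp_pos: [0.5086, 0.0556, 0.098]
ee_rot: [-0.05, 0.997, 0.002, 0.06]
contact_force: [-5.1, -0.4, 4.7]
grip_width: 0.0226
gripper_force: 58.7
```

>>> apply_moves:
  moves:
    - [[1,-0.01,0,-0.04,0,0.17,0],[1,0,0,0,0,0,0],[1,0,0,0,0,0,0]]

```text
t: 17.5
tcp_pos: [0.5087, 0.0556, 0.0983]
ee_rot: [-0.05, 0.997, 0.002, 0.059]
contact_force: [-6.3, 0.1, 4.0]
grip_width: 0.0229
gripper_force: 58.7
```

>>> apply_moves:
  moves:
    - [[1,0.04,0,-0.02,0,0.08,0],[1,0,0,0,0,0,0],[1,0,0,0,0,0,0]]

```text
t: 17.8
tcp_pos: [0.5087, 0.0557, 0.0986]
ee_rot: [-0.05, 0.997, 0.002, 0.058]
contact_force: [-4.6, -0.4, 0.6]
grip_width: 0.0228
gripper_force: 58.7
```

>>> apply_moves:
  moves:
    - [[1,0.03,0,-0.03,0,0.12,0],[1,0,0,0,0,0,0],[1,0,0,0,0,0,0]]

```text
t: 18.1
tcp_pos: [0.5087, 0.0556, 0.0988]
ee_rot: [-0.05, 0.997, 0.002, 0.058]
contact_force: [-0.9, -0.3, -9.0]
grip_width: 0.0231
gripper_force: 59.2
```

The tongue is up against the lip. I relax 0.2 mm so nothing is loaded, then open gently.

>>> apply_moves:
  moves:
    - [[1,0,0,0.02,0,0,0],[1,0,0,0,0,0,0],[1,0,0,0,0,0,0]]
  force: 40

```text
t: 18.4
tcp_pos: [0.5087, 0.0557, 0.0988]
ee_rot: [-0.05, 0.997, 0.002, 0.058]
contact_force: [-0.2, -0.9, -6.9]
grip_width: 0.0224
gripper_force: 59.3
```

>>> apply_moves:
  moves:
    - [[1,0,0,0,0,0,0],[1,0,0,0,0,0,0]]
  force: 20

```text
t: 18.6
tcp_pos: [0.5087, 0.0556, 0.0988]
ee_rot: [-0.05, 0.997, 0.002, 0.058]
contact_force: [-0.4, -1.4, -7.1]
grip_width: 0.0227
gripper_force: 59.3
```

>>> apply_moves:
  moves:
    - [[1,0,0,0.03,0,0,0],[1,0,0,0,0,0,0],[1,0,0,0,0,0,0]]

```text
t: 18.9
tcp_pos: [0.5087, 0.0557, 0.0987]
ee_rot: [-0.05, 0.997, 0.002, 0.058]
contact_force: [-3.6, -1.6, 2.4]
grip_width: 0.0224
gripper_force: 60.0
```

>>> apply_moves:
  moves:
    - [[1,0,0,0.02,0,0,0],[1,0,0,0,0,0,0],[1,0,0,0,0,0,0]]

```text
t: 19.2
tcp_pos: [0.5088, 0.0556, 0.0986]
ee_rot: [-0.05, 0.997, 0.002, 0.058]
contact_force: [-5.0, -1.5, 8.5]
grip_width: 0.0229
gripper_force: 60.6
```

>>> apply_moves:
  moves:
    - [[1,0,0,-0.02,0,0,0],[1,0,0,0,0,0,0],[0.74,0,0,0,0,0,0],[0.72,0,0,0,0,0,0],[0.7,0,0,0,0,0,0],[0.68,0,0,0,0,0,0],[0.66,0,0,0,0,0,0],[0.64,0,0,0,0,0,0]]
  force: 20

```text
t: 20.0
tcp_pos: [0.5088, 0.0557, 0.0985]
ee_rot: [-0.05, 0.997, 0.002, 0.058]
contact_force: [-0.0, 0.5, 0.4]
grip_width: 0.0303
gripper_force: 0.0
```

>>> apply_moves:
  moves:
    - [[0.55,0,0,0,0,0,0],[0.45,0,0,0,0,0,0],[0.35,0,0,0,0,0,0],[0.25,0,0,0,0,0,0],[0.25,0,0,0,0,0,0]]

```text
t: 20.5
tcp_pos: [0.5087, 0.0556, 0.0985]
ee_rot: [-0.05, 0.997, 0.002, 0.058]
contact_force: [-0.9, 0.2, -0.8]
grip_width: 0.0639
gripper_force: 0.0
```

Released with no load. I withdraw upward and check.

>>> apply_moves:
  moves:
    - [[0.25,0,0,-1,0,0,0],[0.25,0,0,-2,0,0,0],[0.25,0,0,-2.5,0,0,0],[0.25,0,0,-2.5,0,0,0],[0.25,0,0,-2,0,0,0],[0.25,0,0,0,0,0,0],[0.25,0,0,0,0,0,0],[0.25,0,0,0,0,0,0]]

```text
t: 21.3
tcp_pos: [0.4969, 0.0546, 0.1975]
ee_rot: [-0.05, 0.997, 0.002, 0.057]
contact_force: [1.0, -0.1, -0.1]
grip_width: 0.064
gripper_force: 0.0
```

Run:
```python
from h import *;rep(.75,.13)
from cell import camera
import cv2
c=camera("wrist");cv2.imwrite("pics/w4.png",c["image"])
```

```text
t 21.3 tcp [0.4969 0.0546 0.1975] swing 0.7376364186339437 r 0.1437359314542701 delta [ 0.1135 -0.1601 10.114 ] [-0.1061 -0.8901 -0.3273]
F world [ 1.0193 -0.0955 -0.0851] tool [-0.9884 -0.1962  0.1995] tq tool [0.0115 0.0363 0.036 ] grip 0.06395372100047027 0.0
```

View pics/w4.png

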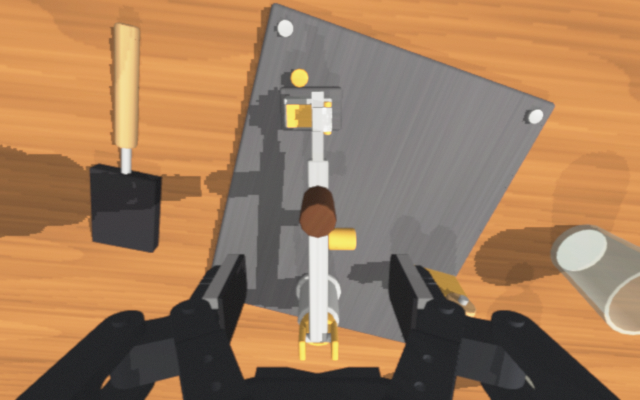

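The arm, at column 318, stays hooked with its tongue under the lip near (320,115). The gripper is clear and the bystanders are undisturbed, so I hand in.

```bash
python3 -c "from cell import sign_off;print(sign_off())"
```

```text
the job is handed in; nothing more can be done
None
```

The tapper is re-armed: its tongue is hooked under the catch's lip and it stayed cocked after I let go. The gripper is clear of everything, the paddle and tumbler looked undisturbed in the last picture (the bottle was out of view), and the job was handed in at about 21 s with no verdict returned.

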